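# Empty the sorting tray and lay out the practical set

### The arm

A 6-joint arm with a two-finger parallel gripper is mounted at the origin on the work surface. World frame = base frame: x ahead of the robot, y to its left, z up, the work surface at z = 0. Lengths are in m, angles in rad, forces in N, time in s.
With the tool pointing down it reaches from about 0.35 to 0.975 m from the base axis. Payload 7.1 kg.
Tool frame: the origin (TCP) lies midway between the tips of the shut fingers; the grasp point (between the pads) lies 19 mm behind it; z points along the fingers, y is the line along which they close (so a half turn about z gives the same grasp; the last joint's range is limited). The gripper opens to 88 mm and grips with 3 to 60 N. Pads are 20 mm wide; open, the fingers measure 115 mm over their backs; the gripper's body (75 mm by 178 mm) begins 61 mm behind the grasp point.
Start: joints at [-1.31, 0.423, 1.63, -0, 1.089, -0.019], TCP at [0.173, -0.601, 0.223] pointing down, gripper open.
Joint ranges: [-3, 3], [-0.9, 2.11], [0.09, 2.58], [-1.31, 4.45], [0.11, 2.69], [-2.54, 2.54]. Speed limits (rad/s): [2.39, 2.39, 3.01, 3.14, 3.14, 3.14].

### API

Orientations are given as a unit quaternion [w, x, y, z].
In Python, from station import move_pose, movel, movej, command_gripper, wait, inverse_kinematics, read_camera, camera_info, MotionError, job_done, get_time, get_joint_pos, get_qvel, get_effort, get_tcp_pos, get_ee_rot, get_ft_force, get_ft_torque, get_grip_width, get_finger_force gives the robot as it stands. Calls block until the motion is done:
- move_pose(position, orientation): joint-space move of the TCP to a pose.
- movel(position, frame=None, v=0.15, until_force=None): straight line of the TCP; frame=None keeps the orientation; v is the mean speed in m/s. With until_force (N) it stops when the force on the tool has changed by that much, and returns True; else False.
- movej(angles): joint-space move.
- command_gripper(opening): opening from 0.0 (shut) to 1.0 (fully open); the grip force is fixed at half the most; returns when the fingers have stopped.
- wait(seconds).
- inverse_kinematics(position, orientation): joint angles nearest the present ones, or None.
- read_camera(name): name is "scene" or "side" or "wrist"; returns the picture (400x640x3 uint8, red, green, blue); there is no depth.
- camera_info(name): a dict with "intrinsics" (3x3 intrinsics, pixels), "T" (4x4, takes a point from camera to world coordinates); the wrist camera has in their place "tool_from_camera" (4x4, takes a point from camera to tool coordinates, whose origin is the TCP and whose axes are the flange's). Camera axes: x right, y up, looking along -z (the intrinsics and any distortion apply to the point x, -y, -z); pixel columns grow to the right and rows downward; lengths in m; the calibration is good to about 2 mm. A picture is of the moment at which its call begins: read the wrist's pose just before it. camera_info takes no time and is no camera call.
A pose or a line that the arm cannot do raises MotionError and nothing moves.
- job_done(): hands the job in; it is judged then, once.
Readings, each from a call of its own:
- get_time(): time.
- get_joint_pos(): joint angles.
- get_qvel(): joint speeds.
- get_effort(): joint torques, N m.
- get_tcp_pos(): TCP position.
- get_ee_rot(): TCP orientation.
- get_ft_force(): force on the tool from outside, world axes, zero at the start.
- get_ft_torque(): the same for the moment, N m.
- get_grip_width(): opening from 0.0 (shut) to 1.0 (fully open).
- get_finger_force(): force on a finger pad.
Only numpy, scipy, OpenCV 4.12 (cv2) and the standard library are available. Lean on these libraries where they do the work, as an engineer would, in place of code of your own. Each camera call takes 0.05 s, during which the arm holds its last target. There are 200 camera calls.

### The job

Take the sorting tray by its handle and tip the used corks over its open edge into the waste tub, then put the tray back flat on its black mat the same way round as before. Then lay out the set on it in neat rows, one piece to a mark: every square cover-glass box centred and squared up on a printed square, and every round stain jar standing upright centred on a printed circle. All corks must finish in the tub; leave the dropper bottle standing where it is.

Things in the scene. Friction and masses are not known exactly. Their poses are not given: they have to be found in the camera images.
- mat: black rubber mat, fixed on the bench, 210 (x) x 235 (y) x 2 mm; origin at the centre of its underside. The tray starts on its centre with the same axes (x of the mat = x of the tray)
- tray: loose aluminium tray, 180 (x) x 170 (y) mm, 350 g; origin at the centre of its underside, floor 4 mm thick; 4 mm walls, tops 12 mm above the underside, on the -x, +x and -y sides, none on +y, the pouring edge. On -y an upright aluminium handle plate, 60 (x) x 12 (y, -97 to -85) mm, top 62 mm above the underside. Printed on the floor: a row of three squares (x = -38), one of three circles (x = +38)
- tray_grip (a point): point on the tray's handle plate, mid-length, 47 mm above the tray's underside (15 mm below the plate's top); axes as the tray's
- tray_lip (a point): middle of the tray's pouring edge, at floor level; axes as the tray's
- square0 (a point): centre of printed square 0 (42 mm wide) on the tray's floor; axes as the tray's
- round0 (a point): centre of printed circle 0 (44 mm across) on the tray's floor; axes as the tray's
- square1 (a point): centre of printed square 1 (42 mm wide) on the tray's floor; axes as the tray's
- round1 (a point): centre of printed circle 1 (44 mm across) on the tray's floor; axes as the tray's
- square2 (a point): centre of printed square 2 (42 mm wide) on the tray's floor; axes as the tray's
- round2 (a point): centre of printed circle 2 (44 mm across) on the tray's floor; axes as the tray's
- tub: fixed grey open waste tub, 240 (x) x 180 (y) x 85 mm high, walls and floor 4 mm; origin at the centre of its underside
- cork0: loose used cork, 24 mm across, 22 mm high, 12 g, at first standing in the tray; origin at the centre of its underside, z along its axis. May be absent
- cork1: loose used cork, 24 mm across, 22 mm high, 12 g, at first standing in the tray; origin at the centre of its underside, z along its axis. May be absent
- cork2: loose used cork, 24 mm across, 22 mm high, 12 g, at first standing in the tray; origin at the centre of its underside, z along its axis. May be absent
- cork3: loose used cork, 24 mm across, 22 mm high, 12 g, at first standing in the tray; origin at the centre of its underside, z along its axis. May be absent
- cork4: loose used cork, 24 mm across, 22 mm high, 12 g, at first standing in the tray; origin at the centre of its underside, z along its axis. May be absent
- slipbox0: loose square cover-glass box, grey plastic with a white label, 34 x 34 x 22 mm high, about 40 g; origin at the centre of its underside, x and y along its sides. May be absent
- slipbox1: loose square cover-glass box, grey plastic with a white label, 34 x 34 x 22 mm high, about 40 g; origin at the centre of its underside, x and y along its sides. May be absent
- slipbox2: loose square cover-glass box, grey plastic with a white label, 34 x 34 x 22 mm high, about 40 g; origin at the centre of its underside, x and y along its sides. May be absent
- jar0: loose round stain jar, amber with a black cap, 36 mm across, 34 mm high, about 50 g; origin at the centre of its underside, z up. May be absent
- jar1: loose round stain jar, amber with a black cap, 36 mm across, 34 mm high, about 50 g; origin at the centre of its underside, z up. May be absent
- jar2: loose round stain jar, amber with a black cap, 36 mm across, 34 mm high, about 50 g; origin at the centre of its underside, z up. May be absent
- dropper: bystander: loose white plastic bottle with a red cap, 56 mm across, 130 mm high, 200 g; origin at the centre of its underside
Mind the look-alikes: they are no part of the job. Leave any pink look-alike of the jar0 alone.

How it is judged:
On the way, in this order (a step that is already met when the one before it is completed fails the run):
1. the loaded tray is tipped (over 23 degrees) with its pouring edge over the waste tub (angle between tray's own z axis and vertical above 0.4 rad and horizontal distance between tray_lip and tub below 0.14 m).
2. every cork is in the waste tub (x of cork0 in the frame of tub between -0.12 and 0.12 m and y of cork0 in the frame of tub between -0.09 and 0.09 m and z of each of cork0, cork1, cork2, cork3, cork4 in the frame of tub below 0.075 m and x of cork1 in the frame of tub between -0.12 and 0.12 m and y of cork1 in the frame of tub between -0.09 and 0.09 m and x of cork2 in the frame of tub between -0.12 and 0.12 m and y of cork2 in the frame of tub between -0.09 and 0.09 m and x of cork3 in the frame of tub between -0.12 and 0.12 m and y of cork3 in the frame of tub between -0.09 and 0.09 m and x of cork4 in the frame of tub between -0.12 and 0.12 m and y of cork4 in the frame of tub between -0.09 and 0.09 m), for 0.2 s.
At the end, for the whole second after the job is handed in: All corks in the tub; tray flat on the mat (30 mm, 0.2 rad), handle on its first side; each cover-glass box on the tray floor within 12 mm of a square's centre and 0.2 rad of square to the tray; each jar upright within 12 mm of a circle's centre; all at rest (all of step 2 and (horizontal distance between slipbox0 and square0 below 0.012 m or horizontal distance between slipbox0 and square1 below 0.012 m or horizontal distance between slipbox0 and square2 below 0.012 m) and z of slipbox0 in the frame of tray between -0.002 and 0.01 m and angle between each of slipbox0, slipbox1, slipbox2, jar0, jar1, jar2's own z axis and vertical below 0.15 rad and linear speed of each of slipbox0, slipbox1, slipbox2, jar0, jar1, jar2, tray below 0.03 m/s and (angle between the x axis of slipbox0 and the x axis of tray, either way round below 0.2 rad or angle between the x axis of slipbox0 and the y axis of tray, either way round below 0.2 rad) and (horizontal distance between slipbox1 and square0 below 0.012 m or horizontal distance between slipbox1 and square1 below 0.012 m or horizontal distance between slipbox1 and square2 below 0.012 m) and z of slipbox1 in the frame of tray between -0.002 and 0.01 m and (angle between the x axis of slipbox1 and the x axis of tray, either way round below 0.2 rad or angle between the x axis of slipbox1 and the y axis of tray, either way round below 0.2 rad) and (horizontal distance between slipbox2 and square0 below 0.012 m or horizontal distance between slipbox2 and square1 below 0.012 m or horizontal distance between slipbox2 and square2 below 0.012 m) and z of slipbox2 in the frame of tray between -0.002 and 0.01 m and (angle between the x axis of slipbox2 and the x axis of tray, either way round below 0.2 rad or angle between the x axis of slipbox2 and the y axis of tray, either way round below 0.2 rad) and (horizontal distance between jar0 and round0 below 0.012 m or horizontal distance between jar0 and round1 below 0.012 m or horizontal distance between jar0 and round2 below 0.012 m) and z of jar0 in the frame of tray between -0.002 and 0.01 m and (horizontal distance between jar1 and round0 below 0.012 m or horizontal distance between jar1 and round1 below 0.012 m or horizontal distance between jar1 and round2 below 0.012 m) and z of jar1 in the frame of tray between -0.002 and 0.01 m and (horizontal distance between jar2 and round0 below 0.012 m or horizontal distance between jar2 and round1 below 0.012 m or horizontal distance between jar2 and round2 below 0.012 m) and z of jar2 in the frame of tray between -0.002 and 0.01 m and horizontal distance between tray and mat below 0.03 m and height (world z) of tray below 0.008 m and angle between tray's own z axis and vertical below 0.06 rad and angle between the y axis of tray and the y axis of mat, either way round below 0.2 rad and y of tray_grip in the frame of mat below -0.05 m); the robot touches nothing.
It fails at once if the dropper bottle is knocked over or moved more than 30 mm (angle between dropper's own z axis and vertical above 0.4 rad or distance of dropper from where it was at the start of the episode above 0.03 m).
Of cork0, cork1, cork2, cork3, cork4 only 3 to 5 are there at a start; the rules pass over those that are not, and their reading is None.
Of slipbox0, slipbox1, slipbox2 only 2 to 3 are there at a start; the rules pass over those that are not, and their reading is None.
Of jar0, jar1, jar2 only 2 to 3 are there at a start; the rules pass over those that are not, and their reading is None.
At some moment in a run one of slipbox0, slipbox1, slipbox2, jar0, jar1, jar2 may be knocked a few centimetres aside while the robot is not near it.
It also fails if it takes over 210 s, if anything falls off the work surface, if the arm or the gripper's body presses on something with over 40 N, if the wrist force passes 120 N, or if a joint passes its speed limit or range.

## Working session

There is one attempt and no reset: what is moved stays moved. The work goes in short steps, each a Python script; the robot and the scene stay as the last script left them, time stands still between calls to the robot, and variables do not carry over. Pictures are saved under pics/ and viewed, at most 14 in all, crops included, and the job is handed in when it is done.

```bash
mkdir -p pics; ls; python3 - <<'E'
from station import *
import cv2,numpy as np
np.set_printoptions(precision=4,suppress=True)
for n in("scene","side","wrist"):
    cv2.imwrite(f"pics/{n}0.png",read_camera(n)[...,::-1]); print(n,camera_info(n))
print(get_time(),get_tcp_pos(),get_ee_rot())
E
```

```text
pics
scene {'intrinsics': array([[441.8605,   0.    , 327.997 ],
       [  0.    , 441.8605, 200.5839],
       [  0.    ,   0.    ,   1.    ]]), 'T': array([[-0.8575, -0.3134,  0.4081,  1.0172],
       [ 0.5144, -0.5388,  0.6671,  0.755 ],
       [ 0.0108,  0.7819,  0.6232,  0.7512],
       [ 0.    ,  0.    ,  0.    ,  1.    ]])}
side {'intrinsics': array([[516.1093,   0.    , 317.5454],
       [  0.    , 516.1093, 196.5199],
       [  0.    ,   0.    ,   1.    ]]), 'T': array([[ 0.9078,  0.2066, -0.365 ,  0.1229],
       [-0.4193,  0.4579, -0.7839, -0.9291],
       [ 0.0052,  0.8646,  0.5024,  0.6448],
       [ 0.    ,  0.    ,  0.    ,  1.    ]])}
wrist {'intrinsics': array([[349.707 ,   0.    , 318.8426],
       [  0.    , 349.707 , 205.0067],
       [  0.    ,   0.    ,   1.    ]]), 'tool_from_camera': array([[-0.0001,  0.9644,  0.2644,  0.0708],
       [ 1.    ,  0.0001,  0.    , -0.0008],
       [ 0.    ,  0.2644, -0.9644, -0.1626],
       [ 0.    ,  0.    ,  0.    ,  1.    ]])}
0.15 [ 0.1725 -0.6003  0.2221] [-0.0006  0.9902  0.1395 -0.0001]
```

View pics/scene0.png

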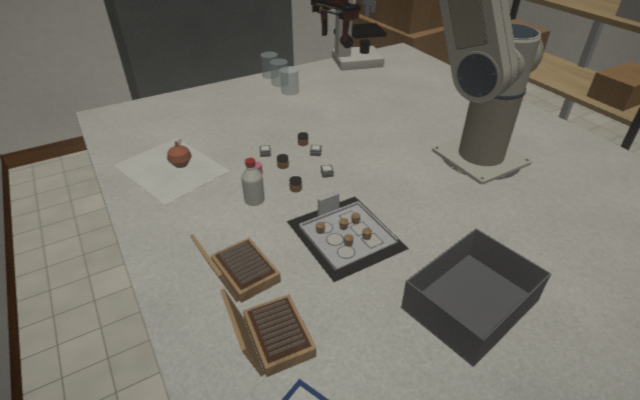

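View pics/side0.png

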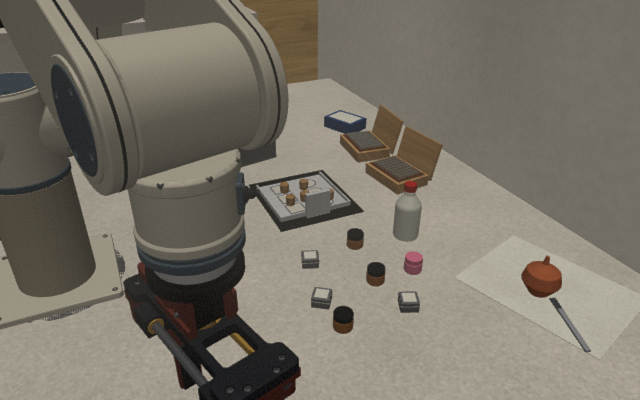

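The scene view shows the tray (345,237) with 5 corks and its handle at (328,205), and the tub at (477,290). The jars are at (303,139), (283,161) and (296,184), and the boxes at (265,151), (316,150) and (327,171). The pink look-alike, which I leave alone, is at (257,168) behind the dropper (253,187).

```bash
cat > h.py <<'E'
from station import *
import cv2,numpy as np
from scipy.spatial.transform import Rotation as R
np.set_printoptions(precision=4,suppress=True)
def quat(r): return r.as_quat()[[3,0,1,2]]
def rot(q): return R.from_quat(np.r_[q[1:],q[0]])
def campose(n):
    ci=camera_info(n)
    if n!="wrist": return ci["intrinsics"],ci["T"]
    T=np.eye(4);T[:3,:3]=rot(get_ee_rot()).as_matrix();T[:3,3]=get_tcp_pos()
    return ci["intrinsics"],T@ci["tool_from_camera"]
def ray(uv,z,KT):
    K,T=KT; uv=np.atleast_2d(uv).astype(float)
    d=np.c_[(uv[:,0]-K[0,2])/K[0,0],-(uv[:,1]-K[1,2])/K[1,1],-np.ones(len(uv))]@T[:3,:3].T
    return T[:3,3]+d*((z-T[2,3])/d[:,2])[:,None]
def proj(p,KT):
    K,T=KT; c=(np.atleast_2d(p)-T[:3,3])@T[:3,:3]
    return np.c_[K[0,0]*c[:,0]/-c[:,2]+K[0,2],-K[1,1]*c[:,1]/-c[:,2]+K[1,2]]
def down(yaw): # tool z down, tool y axis at world angle yaw
    y=np.array([np.cos(yaw),np.sin(yaw),0]);z=np.array([0,0,-1.])
    return quat(R.from_matrix(np.c_[np.cross(y,z),y,z]))
def wrap(a,p): return (a+p/2)%p-p/2
E
python3 - <<'E'
from h import *
im=cv2.imread("pics/scene0.png");KT=campose("scene")
f=lambda uv,z:ray(uv,z,KT)[:,:2]
g=cv2.cvtColor(im,cv2.COLOR_BGR2GRAY);hsv=cv2.cvtColor(im,cv2.COLOR_BGR2HSV)
m=(g<45).astype(np.uint8);m[:190]=0;m[280:]=0;m[:,:280]=0;m[:,412:]=0
c=max(cv2.findContours(m,0,2)[0],key=cv2.contourArea)
b=cv2.approxPolyDP(cv2.convexHull(c),6,True)[:,0];P=f(b,.002);print("mat",b.tolist(),P,P.mean(0))
print("tub rim",f([[478,233],[548,276],[474,352],[404,290]],.085))
for n,z,u in(("jar",.034,[(303,136),(283,158),(296,181)]),("box",.022,[(265,149),(316,147),(327,168)]),("drop",0,[(254,200)])):print(n,f(u,z))
print("corks",f([(320,224),(344,219),(355,214),(367,231),(348,237)],.028))
S=campose("side");im2=cv2.imread("pics/side0.png")
print("side jar",ray([(355,233),(376,268),(343,315),(414,258)],.034,S)[:,:2],"box",ray([(310,256),(321,293),(408,297)],.022,S)[:,:2])
cv2.imwrite("pics/s0z.png",cv2.resize(im[120:370,230:560],None,fx=2.4,fy=2.4,interpolation=cv2.INTER_CUBIC))
E
```

```text
mat [[347, 272]] [[0.6229 0.197 ]] [0.6229 0.197 ]
tub rim [[0.3518 0.3092]
 [0.3243 0.4721]
 [0.5789 0.5204]
 [0.5967 0.3537]]
jar [[ 0.4467 -0.3358]
 [ 0.5588 -0.2529]
 [ 0.5793 -0.1313]]
box [[ 0.5766 -0.3431]
 [ 0.4341 -0.2745]
 [ 0.4639 -0.1578]]
drop [[ 0.6984 -0.1527]]
corks [[0.6083 0.0502]
 [0.5471 0.0642]
 [0.5127 0.062 ]
 [0.5229 0.1296]
 [0.5741 0.1241]]
side jar [[ 0.5744 -0.147 ]
 [ 0.5545 -0.2678]
 [ 0.4387 -0.3554]
 [ 0.6383 -0.2713]] box [[ 0.462  -0.1665]
 [ 0.4347 -0.2768]
 [ 0.5728 -0.3515]]
```

View pics/s0z.png

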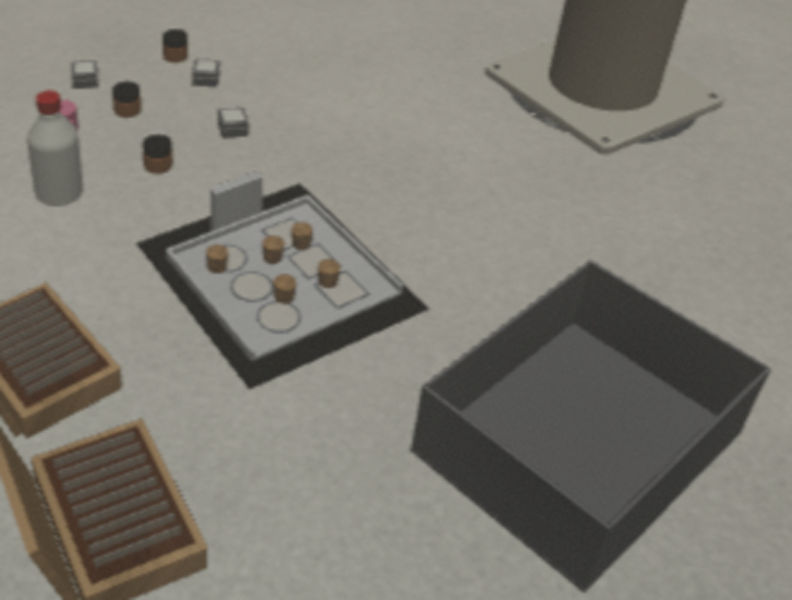

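Enlarged crop: the mat corners are at scene pixels (355.8,197.1), (408.3,247.9), (334.2,281.3) and (287.5,221.3). The pouring edge faces the lower side, towards +y, and the tub is to the right. I take the jars as amber with a black cap; the pink one beside the dropper is the look-alike.

```bash
python3 - <<'E'
from h import *
KT=campose("scene")
M=ray([(355.8,197.1),(408.3,247.9),(334.2,281.3),(287.5,221.3)],.002,KT)[:,:2]
T=ray([(476.3,229.6),(550,274.2),(483.3,339.6),(406.7,281.3)],.085,KT)[:,:2]
for n,P in(("mat",M),("tub",T)):
    e=np.roll(P,-1,0)-P;print(n,P.tolist(),P.mean(0),np.linalg.norm(e,axis=1),np.degrees(np.arctan2(e[:,1],e[:,0])))
c=M.mean(0)
# wrist look above tray
ok=False
for yaw in np.radians([90,-90,0,180]):
    q=inverse_kinematics([c[0]-.08,c[1]-.05,.33],down(yaw));print(np.degrees(yaw),q)
E
```

```text
mat [[0.4526909081496725, -0.0217118907687619], [0.45367879037040826, 0.2066900748856616], [0.6623254829562378, 0.20574863829442547], [0.6604056415561594, -0.026113572550882425]] [0.5573 0.0912] [0.2284 0.2086 0.2319 0.2078] [ 89.7522  -0.2585 -90.4744 178.786 ]
tub [[0.34678002788639195, 0.299139575605619], [0.31671416961160404, 0.4709717892956324], [0.5470502818061107, 0.511095361150893], [0.5782589917400298, 0.33904589855579176]] [0.4472 0.4051] [0.1744 0.2338 0.1749 0.2349] [  99.9247    9.8815  -79.7187 -170.2185]
90.0 [ 0.0612  0.0838  1.825  -0.      1.2329 -1.5096]
-90.0 [ 0.0612  0.0838  1.825  -0.      1.2329  1.632 ]
0.0 [ 0.0612  0.0838  1.825  -0.      1.2329  0.0612]
180.0 None
```

```bash
cat >> h.py <<'E'
TUB=np.array([.4472,.4051]);TY=np.radians(9.95)
# tray pose (origin,rot) -> tool pose when gripping handle at tray_grip; s=+-1 tool y = s*tray y
def tool_for_tray(o,Rt,s,grip=np.array([0,-.091,.047])):
    rel=R.from_matrix(np.c_[np.cross([0,s,0],[0,0,-1]),[0,s,0],[0,0,-1]])
    Q=Rt*rel
    return o+Rt.apply(grip)+Q.apply([0,0,.019]),quat(Q)
def pour(th,lip,yaw,s):
    Rt=R.from_euler('ZX',[yaw,-th]); o=np.asarray(lip)-Rt.apply([0,.085,.004])
    return tool_for_tray(o,Rt,s)
E
python3 - <<'E'
from h import *
lx=lambda y,z:np.r_[TUB+y*np.array([-np.sin(TY),np.cos(TY)]),z]
for s in(1,-1):
  for yaw in (TY,):
    for th in(0,.6,1.0,1.2,1.35):
        p,q=pour(th,lx(-.03,.1),yaw,s);print(s,th,p,inverse_kinematics(p,q))
E
```

```text
1 0 [0.4828 0.2022 0.124 ] [ 0.3739  0.419   1.9217 -0.      0.8009 -1.3706]
1 0.6 [0.4751 0.2458 0.2192] [ 0.7347  0.471   1.7045 -0.5124  1.3469 -0.7957]
1 1.0 [0.4653 0.3018 0.2611] [ 0.9086  0.6454  1.5145 -0.6859  1.7405 -0.6762]
1 1.2 [0.4595 0.3348 0.2727] [ 0.9701  0.7546  1.4161 -0.7677  1.9235 -0.6624]
1 1.35 [0.455  0.3607 0.277 ] [ 1.0062  0.8417  1.3432 -0.8347  2.0529 -0.6698]
-1 0 [0.4828 0.2022 0.124 ] [ 0.3739  0.419   1.9217 -0.      0.8009  1.771 ]
-1 0.6 [0.4751 0.2458 0.2192] [ 0.7347  0.471   1.7045 -0.5124  1.3469  2.3459]
-1 1.0 [0.4653 0.3018 0.2611] [ 0.9086  0.6454  1.5145 -0.6859  1.7405  2.4654]
-1 1.2 [0.4595 0.3348 0.2727] [ 0.9701  0.7546  1.4161 -0.7677  1.9235  2.4792]
-1 1.35 [0.455  0.3607 0.277 ] [ 1.0062  0.8417  1.3432 -0.8347  2.0529  2.4718]
```

```bash
python3 - <<'E'
from h import *
move_pose([.50,-.02,.33],down(np.pi/2))
KT=campose("wrist");im=read_camera("wrist");cv2.imwrite("pics/w1.png",im[...,::-1]);np.savez("w1",K=KT[0],T=KT[1])
print(proj([[.5573,-.0,.062],[.5273,0,.062],[.5873,0,.062]],KT),get_time())
E
```

```text
[[334.5961 214.7007]
 [334.8484 191.9846]
 [334.3525 236.6271]] 2.6
```

View pics/w1.png

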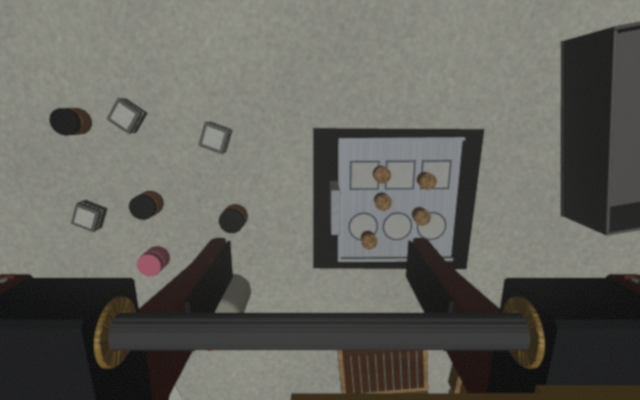

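The wrist view shows the mat corners at about (313,128), (484,129), (467,269) and (313,268), with the handle top at (335,208). The jar caps are at (67,121), (144,205) and (232,218). The boxes are at (125,115), (215,137) and (88,215). The pink look-alike is at (152,261).

```bash
cat >> h.py <<'E'
def mat_corners(im):
    g=cv2.cvtColor(im,cv2.COLOR_BGR2GRAY)
    m=(g<50).astype(np.uint8);m[:90]=0;m[290:]=0
    return g,m
def find_items(im,KT):
    """jars by black cap disc (z=.034), boxes by white label (z=.022, min-area rect)"""
    hsv=cv2.cvtColor(im,cv2.COLOR_BGR2HSV);g=hsv[...,2];out=[]
    m=cv2.morphologyEx((g<48).astype(np.uint8),cv2.MORPH_OPEN,np.ones((3,3)))
    return m
E
python3 - <<'E'
from h import *
d=np.load("w1.npz");KT=(d["K"],d["T"]);im=cv2.imread("pics/w1.png");hsv=cv2.cvtColor(im,cv2.COLOR_BGR2HSV)
for p in[(67,121),(85,121),(144,205),(160,200),(232,218),(125,115),(140,120),(215,137),(100,140),(88,215),(152,261),(325,150),(335,200),(333,225),(350,145)]:print(p,im[p[1],p[0]],hsv[p[1],p[0]])
M=ray([(313,128),(484,129),(467,269),(313,268)],.002,KT)[:,:2];e=np.roll(M,-1,0)-M
print(M,M.mean(0),np.linalg.norm(e,axis=1),np.degrees(np.arctan2(e[:,1],e[:,0])))
cv2.imwrite("pics/w1z.png",cv2.resize(im[95:275,40:490],None,fx=1.75,fy=1.75,interpolation=cv2.INTER_CUBIC))
E
```

```text
(67, 121) [32 34 36] [15 28 36]
(85, 121) [35 46 57] [15 98 57]
(144, 205) [37 38 37] [60  7 38]
(160, 200) [38 48 60] [14 94 60]
(232, 218) [42 42 43] [ 0  6 43]
(125, 115) [140 149 146] [ 40  15 149]
(140, 120) [50 54 53] [38 19 54]
(215, 137) [143 151 148] [ 41  14 151]
(100, 140) [125 134 134] [ 30  17 134]
(88, 215) [141 149 147] [ 38  14 149]
(152, 261) [101  88 152] [174 107 152]
(325, 150) [38 41 40] [40 19 41]
(335, 200) [134 131 127] [103  13 134]
(333, 225) [134 132 129] [102  10 134]
(350, 145) [138 135 132] [105  11 138]
[[ 0.4513 -0.0281]
 [ 0.453   0.2066]
 [ 0.6628  0.2065]
 [ 0.6608 -0.0293]] [0.557  0.0889] [0.2347 0.2099 0.2359 0.2095] [ 89.5967  -0.0075 -90.4828 179.6706]
```

View pics/w1z.png

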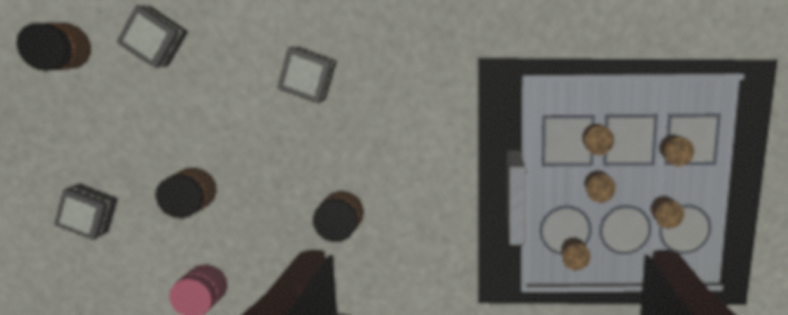

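Mat centre is (0.557, 0.089) and the side lengths match 235 and 210 mm. The handle is where predicted, so I'll grasp and lift.

```bash
cat >> h.py <<'E'
MAT=np.array([.557,.0889]);MY=np.radians(-.3)
def lip(y,z): return np.r_[TUB+y*np.array([-np.sin(TY),np.cos(TY)]),z]
E
python3 - <<'E'
from h import *
p,q=tool_for_tray(np.r_[MAT,.002],R.from_euler('z',MY),1)
command_gripper(.4)
move_pose(p+[0,0,.09],q);movel(p,v=.15);command_gripper(0)
print(p,get_grip_width(),get_finger_force(),get_ft_force(),get_time())
movel(p+[0,0,.13],v=.1);wait(.2)
print(get_grip_width(),get_ft_force(),get_ft_torque(),get_tcp_pos())
for n in("scene","side"):cv2.imwrite(f"pics/{n}1.png",read_camera(n)[...,::-1])
a=cv2.imread("pics/scene1.png")[120:320,240:560];b=cv2.imread("pics/side1.png")[100:300,180:500]
cv2.imwrite("pics/l1.png",np.hstack([cv2.resize(x,(400,250)) for x in(a,b)]))
E
```

```text
[ 0.5565 -0.0021  0.03  ] 0.13400224649801054 29.985699355602264 [-1.628   2.4101  6.1067] 5.6583
0.13531773249087894 [ 1.1701  0.3421 -4.7077] [-0.2158 -0.0886 -0.021 ] [ 0.5562 -0.0021  0.1595]
```

View pics/l1.png

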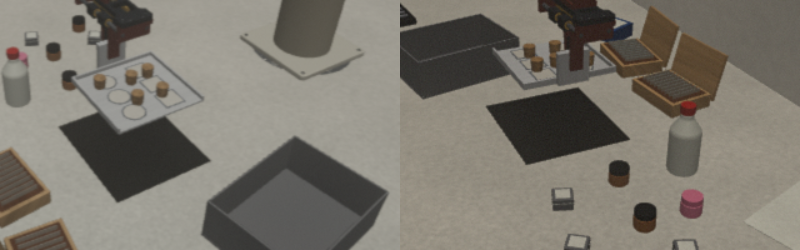

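The tray is lifted and level, with the corks still standing on it. Next I pour.

```bash
python3 - <<'E'
from h import *
p,q=pour(0,lip(-.03,.17),TY,1);movel(p,q,v=.15)
Y=-.03
for th,z in((.3,.15),(.6,.13),(.8,.11),(1.0,.1),(1.15,.1)):
    p,q=pour(th,lip(Y,z),TY,1);movel(p,q,v=.1)
    if th==.8: wait(.5)
wait(.6)
for n in("scene","side"):cv2.imwrite(f"pics/{n}2.png",read_camera(n)[...,::-1])
a=cv2.imread("pics/scene2.png")[150:400,300:620];b=cv2.imread("pics/side2.png")[0:250,180:500]
cv2.imwrite("pics/l2.png",np.hstack([cv2.resize(x,(400,312)) for x in(a,b)]))
print(get_time(),get_grip_width(),get_ft_force())
E
```

```text
12.55 0.13393636452149105 [ 0.3905 -0.9288 -3.5533]
```

View pics/l2.png

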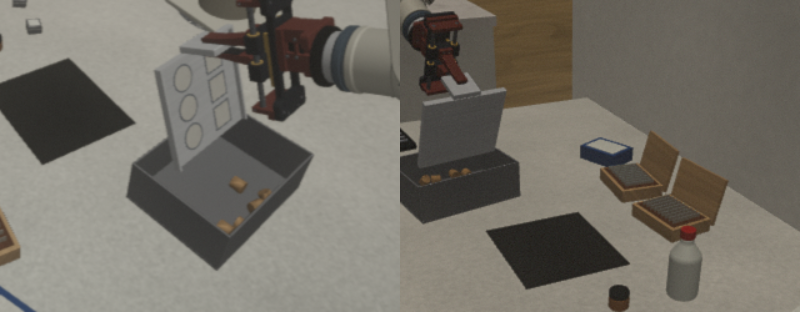

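The corks are in the tub and the tray floor is bare. I'll put the tray back, then count the corks.

```bash
python3 - <<'E'
from h import *
for th,z in((.8,.13),(.4,.15),(0,.17)):
    p,q=pour(th,lip(-.03,z),TY,1);movel(p,q,v=.15)
p,q=tool_for_tray(np.r_[MAT,.002],R.from_euler('z',MY),1)
movel(p+[0,0,.13],q,v=.2);movel(p+[0,0,.025],v=.15);wait(.2)
print(movel(p-[0,0,.003],v=.03,until_force=4),get_tcp_pos(),p)
command_gripper(.4);movel(p+[0,0,.12],v=.2)
move_pose([.50,-.02,.33],down(np.pi/2));wait(.1)
KT=campose("wrist");im=read_camera("wrist");cv2.imwrite("pics/w2.png",im[...,::-1]);np.savez("w2",K=KT[0],T=KT[1])
sc=read_camera("scene")[...,::-1];cv2.imwrite("pics/scene3.png",sc)
a=cv2.resize(cv2.imread("pics/w2.png")[80:290,30:560],(795,315),interpolation=cv2.INTER_CUBIC);b=cv2.resize(sc[180:370,320:560],(336,266),interpolation=cv2.INTER_CUBIC)
c=cv2.resize(cv2.imread("pics/scene2.png")[220:370,400:560],(284,266),interpolation=cv2.INTER_CUBIC)
o=np.zeros((585,800,3),np.uint8);o[:315,:795]=a;o[317:583,:336]=b;o[317:583,340:624]=c;cv2.imwrite("pics/l3.png",o)
print(get_time())
E
```

```text
True [ 0.5563 -0.0021  0.0305] [ 0.5565 -0.0021  0.03  ]
19.55
```

View pics/l3.png

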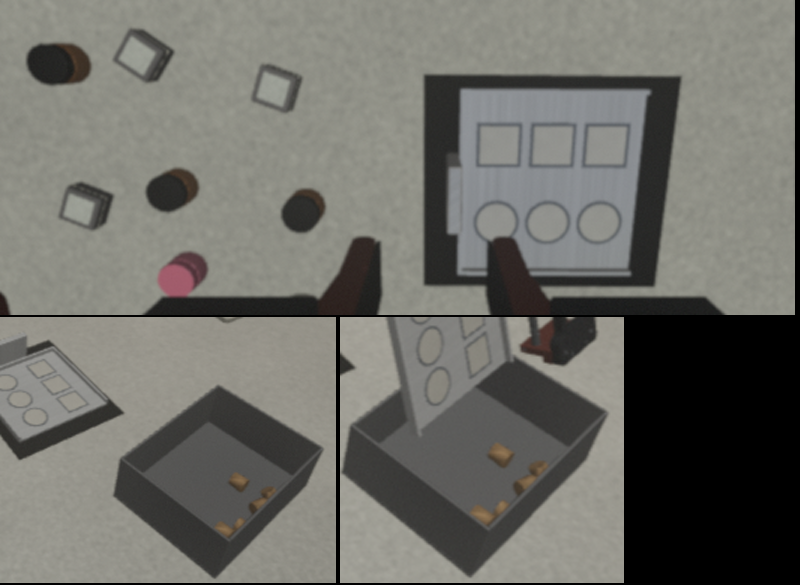

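All 5 corks are in the tub, at (240,482), (268,492), (258,503), (240,522) and (224,528) in the lower-left inset. The tray is flat on the mat and its marks are free. The three amber jars with black caps and the three boxes are unchanged. Next I locate the marks and test detection from directly above one jar and one box.

```bash
cat >> h.py <<'E'
def look(kind,xy,tries=2):
    """view from straight above; returns xy, angle, size of the nearest matching outline"""
    xy=np.asarray(xy,float)
    for _ in range(tries):
        move_pose([xy[0]+.07,xy[1],.2],down(np.pi/2));wait(.15)
        KT=campose("wrist");im=np.ascontiguousarray(read_camera("wrist")[...,::-1])
        g=cv2.GaussianBlur(cv2.cvtColor(im,cv2.COLOR_BGR2GRAY),(3,3),0)
        m=(g<(62 if kind=="jar" else 108)).astype(np.uint8);m[225:]=0
        z=.034 if kind=="jar" else .022;S=36 if kind=="jar" else 34;best=None
        for c in cv2.findContours(m,cv2.RETR_EXTERNAL,cv2.CHAIN_APPROX_NONE)[0]:
            if len(c)<20: continue
            P=ray(c[:,0],z,KT)[:,:2]
            (cx,cy),s,a=cv2.minAreaRect((P*1000).astype(np.float32)); p=np.array([cx,cy])/1000
            if kind=="jar":
                if abs(min(s)-S)>8: continue
            elif abs(min(s)-S)>6 or abs(max(s)-S)>9: continue
            # jar caps are darker inside than box labels
            u=proj(np.r_[p,z],KT)[0].astype(int);dark=g[u[1],u[0]]<70
            if dark!=(kind=="jar"): continue
            d=np.linalg.norm(p-xy)
            if best is None or d<best[0]: best=(d,p,np.radians(a),s)
        cv2.imwrite(f"pics/look_{kind}_{get_time():.0f}.png",im)
        if best is None: return None
        xy=best[1]
        if best[0]<.015: break
    return best[1],best[2],best[3]
E
python3 - <<'E'
from h import *
d=np.load("w2.npz");KT=(d["K"],d["T"])
f=lambda u:ray(np.array(u)/1.5+[30,80],.006,KT)[:,:2]-MAT
print(f([(499,145),(552,145),(606,145),(497,221),(548,222),(599,222)]))
print(look("jar",[.576,-.14]),look("box",[.463,-.162]),get_time())
E
```

```text
[[-0.0411 -0.0466]
 [-0.0411  0.003 ]
 [-0.041   0.0535]
 [ 0.034  -0.0461]
 [ 0.035   0.0036]
 [ 0.035   0.0533]]
(array([ 0.5751, -0.142 ]), np.float64(0.0009378598757870378), (30.848814010620117, 30.206491470336914)) (array([ 0.4627, -0.1604]), np.float64(1.2169068258716247), (32.899208068847656, 32.958518981933594)) 21.4
```

```bash
python3 - <<'E'
from h import *
move_pose([MAT[0]+.07,MAT[1],.2],down(np.pi/2));wait(.15)
KT=campose("wrist");im=np.ascontiguousarray(read_camera("wrist")[...,::-1]);cv2.imwrite("pics/w3.png",im)
g=cv2.cvtColor(im,cv2.COLOR_BGR2GRAY);m=cv2.adaptiveThreshold(g,1,0,cv2.THRESH_BINARY_INV,15,6)
for c in cv2.findContours(m,cv2.RETR_LIST,2)[0]:
    P=ray(c[:,0],.006,KT)[:,:2]
    if len(P)<4:continue
    (cx,cy),s,a=cv2.minAreaRect((P*1000).astype(np.float32))
    if 36<min(s) and max(s)<50: print(np.array([cx,cy])/1000,s,a,np.array([cx,cy])/1000-MAT)
cv2.imwrite("pics/w3z.png",im[:260])
E
```

```text
[0.5917 0.1413] (37.928985595703125, 38.512359619140625) 46.43259048461914 [0.0347 0.0524]
[0.5916 0.0912] (37.95565414428711, 38.51276779174805) 44.574974060058594 [0.0346 0.0023]
[0.5915 0.0411] (37.95027542114258, 38.5375862121582) 43.477962493896484 [ 0.0345 -0.0478]
[0.5918 0.1413] (43.797584533691406, 44.10480880737305) 45.547218322753906 [0.0348 0.0524]
[0.5915 0.0914] (43.649600982666016, 44.22637939453125) 89.8827896118164 [0.0345 0.0025]
[0.5916 0.0411] (43.58156204223633, 44.3555793762207) 43.386844635009766 [ 0.0346 -0.0478]
[0.5157 0.1415] (37.483497619628906, 37.55103302001953) 89.88262939453125 [-0.0413  0.0526]
[0.5156 0.0914] (37.68596649169922, 37.55109786987305) 89.88253021240234 [-0.0414  0.0025]
[0.515  0.0412] (37.77849578857422, 36.630775451660156) 89.88263702392578 [-0.042  -0.0477]
[0.5158 0.1416] (43.11839294433594, 42.918426513671875) 89.88265991210938 [-0.0412  0.0527]
[0.5157 0.0915] (43.03078842163086, 42.918495178222656) 89.88262939453125 [-0.0413  0.0026]
[0.5151 0.0413] (43.02620315551758, 41.99420166015625) 89.88278198242188 [-0.0419 -0.0476]
```

View pics/w3z.png

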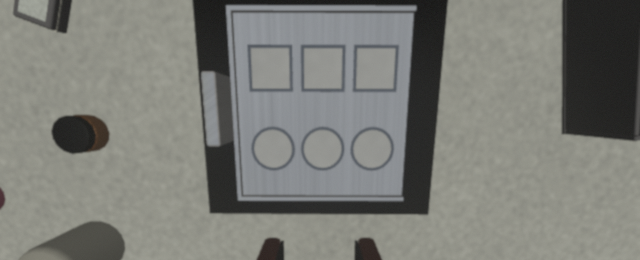

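The view shows all six marks cleanly: squares at (270,68), (323,68), (376,68) and circles at (273,149), (322,149), (372,149), with measured sizes of 42 to 44 mm. I'll pick the first jar and the first box.

```bash
cat >> h.py <<'E'
SQ=[np.array([.5156,y]) for y in(.0412,.0914,.1415)]
RD=[np.array([.5917,y]) for y in(.0412,.0914,.1415)]
def pick_place(kind,xy,mark,jaryaw=np.pi/2):
    r=look(kind,xy)
    print(kind,r,get_time(),flush=True)
    if r is None: return False
    p,a,s=r; yaw=jaryaw if kind=="jar" else wrap(a,np.pi/2)
    zp=.010 if kind=="jar" else .005
    command_gripper(.66)
    move_pose([*p,.12],down(yaw));movel([*p,zp],v=.2)
    command_gripper(0);w=get_grip_width();print(" grip mm",w*88,get_finger_force(),flush=True)
    if abs(w*88-(36 if kind=="jar" else 34))>4: return False
    movel([*p,.16],v=.25)
    move_pose([*mark,.16],down(MY));movel([*mark,zp+.025],v=.25);movel([*mark,zp+.0065],v=.05,until_force=4)
    print(" z",get_tcp_pos()[2]-zp);command_gripper(.52);movel([*mark,.15],v=.25);return True
E
python3 - <<'E'
from h import *
pick_place("jar",[.575,-.142],RD[2])
pick_place("box",[.4627,-.1604],SQ[2])
move_pose([MAT[0]+.07,MAT[1],.2],down(np.pi/2));wait(.1);cv2.imwrite("pics/w4.png",read_camera("wrist")[:260,:,::-1]);print(get_time())
E
```

```text
jar (array([ 0.5754, -0.1421]), np.float64(0.001988340646876891), (30.788623809814453, 30.089035034179688)) 23.7667
 grip mm 35.29601622754691 30.001318752765656
 z 0.006634861379442613
box (array([ 0.4627, -0.1604]), np.float64(1.2133537695032954), (33.01329040527344, 33.032623291015625)) 32.725
 grip mm 33.70289921016632 30.00266343355179
 z 0.006609674721953532
41.8417
```

View pics/w4.png

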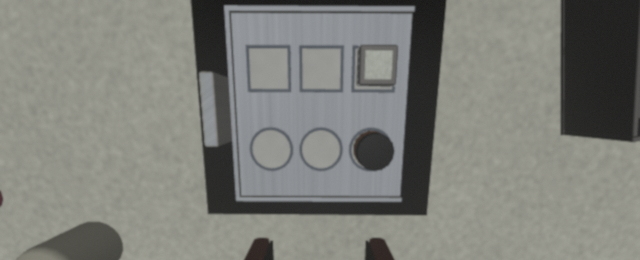

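The box is square on square 2 (376,66) and the jar is on circle 2 (373,150); the offsets match height parallax. On to the other four.

```bash
python3 - <<'E'
from h import *
for a in(("jar",[.557,-.26],RD[1]),("box",[.434,-.276],SQ[1]),("jar",[.442,-.345],RD[0],0.),("box",[.574,-.347],SQ[0])):
    if not pick_place(*a): print("FAILED",a);break
move_pose([MAT[0]+.07,MAT[1],.2],down(np.pi/2));wait(.1);cv2.imwrite("pics/w5.png",read_camera("wrist")[:260,:,::-1]);print(get_time())
E
```

```text
jar (array([ 0.5556, -0.2631]), np.float64(0.001805790446864829), (31.556594848632812, 31.810436248779297)) 43.3583
 grip mm 35.49741655841409 30.001642405986786
 z 0.006653251003509353
box (array([ 0.4342, -0.2758]), np.float64(0.9515270843029727), (34.488006591796875, 34.478919982910156)) 52.3833
 grip mm 33.86537341367742 30.00248819589615
 z 0.006653621584400992
jar (array([ 0.4411, -0.3475]), np.float64(0.0005178521941145583), (31.581756591796875, 30.956851959228516)) 62.4833
 grip mm 35.64187482825875 30.002394318580627
 z 0.006592032069032564
box (array([ 0.5731, -0.3507]), np.float64(1.1580381826076411), (34.56573486328125, 34.86033248901367)) 71.9333
 grip mm 34.069713503086895 30.002093017101288
 z 0.006709782584429212
81.225
```

View pics/w5.png

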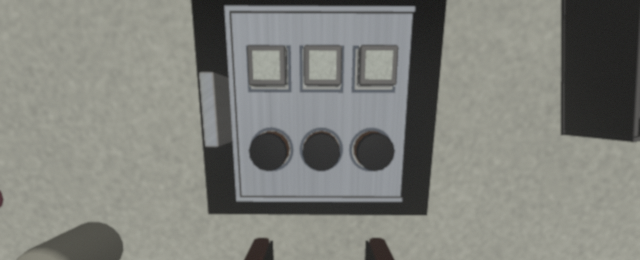

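The boxes are on the squares at (267,66), (322,65) and (378,65), and the jars on the circles at (269,150), (321,151) and (373,150). I'll check the offsets numerically and hand in only if they hold.

```bash
python3 - <<'E'
from h import *
KT=campose("wrist");g=cv2.cvtColor(np.ascontiguousarray(read_camera("wrist")[...,::-1]),cv2.COLOR_BGR2GRAY)
ok=[]
for z,marks,m in((.06-.02,RD,g<62),(.028,SQ,g>140)):
    m=m.astype(np.uint8);m[225:]=0
    for k in marks:
        u=proj(np.r_[k,z],KT)[0].astype(int);n=cv2.connectedComponentsWithStats(m)
        l=n[1][u[1],u[0]];s=n[2][l];c=ray(n[3][l],z,KT)[0,:2]
        print(l,s[2:5],(c-k)*1000);ok.append(l>0 and np.linalg.norm(c-k)<.008)
print(ok)
if all(ok): print(job_done(),get_time())
E
```

```text
4 [  38   38 1117] [-2.5949  1.9595]
5 [  37   38 1070] [-2.2144 -0.5264]
6 [  38   38 1131] [-2.7319 -2.1553]
4 [ 28  30 752] [-1.324   0.7179]
5 [ 28  29 765] [-1.5033  0.66  ]
6 [ 28  29 764] [-1.6342  0.6955]
[np.True_, np.True_, np.True_, np.True_, np.True_, np.True_]
the job is handed in; nothing more can be done
the job is handed in; nothing more can be done
```

I handed the job in at about 81 s of the 210 s allowed: all 5 corks are in the tub, the tray is back flat on its mat the same way round, and the 3 boxes and 3 jars measured within about 4 mm of their marks; I didn't touch the dropper or the pink look-alike, and no verdict was returned.

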